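Add up the pasta portions on the sizing cone and set the counter

ROBOT

A 6-joint arm with a two-finger parallel gripper is mounted at the origin on a cart in front of the work surface, level with it; the furniture and walls round the work are solid. World frame = base frame: x ahead of the robot, y to its left, z up, the work surface at z = 0. Lengths are in m, angles in rad, forces in N, time in s.
With the tool pointing down it reaches from about 0.375 to 0.925 m from the base axis. Payload 5.7 kg.
Tool frame: the origin (TCP) lies on the centre line of the jaws, within the pads' length; the fingertips stand 8 mm ahead of it and the grasp point (between the pads) lies 11 mm behind it (arm.tips_ahead is the distance from the TCP to the fingertips, in m); z points along the fingers, y is the line along which they close (so a half turn about z gives the same grasp; the last joint's range is limited). The gripper opens to 85 mm and grips with 20 to 120 N. Pads are 22 mm wide; open, the fingers measure 114 mm over their backs; the gripper's body (76 mm by 85 mm) begins 54 mm behind the grasp point. The pads swing forward as they close: fully open they stand 13 mm farther back than shut.
Start: joints at [-1.418, 0.359, 1.51, -0, 1.272, -0.115], TCP at [0.159, -0.579, 0.239] pointing down, gripper open.
Joint ranges: [-2.97, 2.97], [-1.01, 2.36], [0.21, 2.38], [-0.96, 4.11], [0.2, 2.71], [-2.98, 2.98]. Speed limits (rad/s): [2.39, 2.39, 3.14, 3.14, 3.14, 3.14].

INTERFACE

Orientations are given as a rotation vector (axis times angle).
In Python, from cell import arm, move_gripper, planner, viewer, sign_off, monitor gives the robot as it stands. Calls block until the motion is done:
- arm.movep(position, orientation): joint-space move of the TCP to a pose.
- arm.movel(position, v=0.15, rotation=None, force_limit=None): straight line of the TCP; rotation=None keeps the orientation; v is the mean speed in m/s. With force_limit (N) it stops when the force on the tool has changed by that much, and returns True; else False.
- arm.goto_joints(angles): joint-space move.
- move_gripper(opening): opening from 0.0 (shut) to 1.0 (fully open); the grip force is fixed at half the most; returns when the fingers have stopped.
- arm.sleep(seconds).
- planner.inverse_kinematics(position, orientation): joint angles nearest the present ones, or None.
- viewer.capture(name): name is "scene" or "side" or "wrist"; returns a dict with "image" (400x640x3 uint8, red, green, blue), "depth" (400x640 float32, m along the optical axis (not along the pixel's ray), 0 where there is no reading), "camera_matrix" (3x3 intrinsics, pixels), "position" and "attitude" of the camera in the world. Camera axes: x right, y up, looking along -z (the intrinsics and any distortion apply to the point x, -y, -z); pixel columns grow to the right and rows downward; lengths in m; the calibration is good to about 2 mm. A picture is of the moment at which its call begins.
A pose or a line that the arm cannot do raises arm.MotionError and nothing moves.
- sign_off(): hands the job in; it is judged then, once.
Readings, each from a call of its own:
- monitor.read_time_s(): time.
- monitor.read_q(): joint angles.
- monitor.read_dq(): joint speeds.
- monitor.read_effort(): joint torques, N m.
- monitor.read_ee_pos(): TCP position.
- monitor.read_tcp_rot(): TCP orientation.
- monitor.read_wrist_force(): force on the tool from outside, world axes, zero at the start.
- monitor.read_wrist_torque(): the same for the moment, N m.
- monitor.read_finger_gap(): opening from 0.0 (shut) to 1.0 (fully open).
- monitor.read_grasp_force(): force on a finger pad.
Only numpy, scipy, OpenCV 4.12 (cv2) and the standard library are available. Lean on these libraries where they do the work, as an engineer would, in place of code of your own. Each camera call takes 0.05 s, during which the arm holds its last target. There are 200 camera calls.

TASK

Add up today's pasta portions: slide every portion ring that lies out down the sizing cone until it stops flat on its own step, widest hole first since they all stay on; the step it stops on, counted from the tip, is its number of portions. Then roll the knurled edge of the counter's thumbwheel with a fingertip, mark by mark, until its red pointer stands squarely at the mark for the total of all the rings (the green mark is 0, counted clockwise), and leave the things standing around where they are.

Things in the scene. Friction and masses are not known exactly. Their poses are not given: they have to be found in the camera images.
- ring_1: loose flat wooden portion ring (may be absent), 35 to 70 g, 70 mm outside diameter, 14 mm thick, round hole of 21 mm: it stops on step 1 of the cone = 1 portion. Origin at the centre of its underside, z up; a straight tail 12 mm wide, 14 mm thick (16 mm round end) runs along its own -x to 98 mm from the ring's centre. All rings look alike but for the hole
- ring_1_mid (a point): centre of the hole of ring_1, at half its thickness (7 mm above the origin)
- ring_1_tail (a point): middle of the tail of ring_1, 68 mm from the ring's centre along its own -x, at half thickness: a good place to pinch it from above, across the 12 mm width; the gripper then clears the cone
- ring_2: loose flat wooden portion ring (may be absent), 35 to 70 g, 70 mm outside diameter, 14 mm thick, round hole of 32 mm: it stops on step 2 of the cone = 2 portions. Origin at the centre of its underside, z up; a straight tail 12 mm wide, 14 mm thick (16 mm round end) runs along its own -x to 98 mm from the ring's centre. All rings look alike but for the hole
- ring_2_mid (a point): centre of the hole of ring_2, at half its thickness (7 mm above the origin)
- ring_2_tail (a point): middle of the tail of ring_2, 68 mm from the ring's centre along its own -x, at half thickness: a good place to pinch it from above, across the 12 mm width; the gripper then clears the cone
- ring_3: loose flat wooden portion ring (may be absent), 35 to 70 g, 70 mm outside diameter, 14 mm thick, round hole of 43 mm: it stops on step 3 of the cone = 3 portions. Origin at the centre of its underside, z up; a straight tail 12 mm wide, 14 mm thick (16 mm round end) runs along its own -x to 98 mm from the ring's centre. All rings look alike but for the hole
- ring_3_mid (a point): centre of the hole of ring_3, at half its thickness (7 mm above the origin)
- ring_3_tail (a point): middle of the tail of ring_3, 68 mm from the ring's centre along its own -x, at half thickness: a good place to pinch it from above, across the 12 mm width; the gripper then clears the cone
- ring_4: loose flat wooden portion ring (may be absent), 35 to 70 g, 70 mm outside diameter, 14 mm thick, round hole of 54 mm: it stops on step 4 of the cone = 4 portions. Origin at the centre of its underside, z up; a straight tail 12 mm wide, 14 mm thick (16 mm round end) runs along its own -x to 98 mm from the ring's centre. All rings look alike but for the hole
- ring_4_mid (a point): centre of the hole of ring_4, at half its thickness (7 mm above the origin)
- ring_4_tail (a point): middle of the tail of ring_4, 68 mm from the ring's centre along its own -x, at half thickness: a good place to pinch it from above, across the 12 mm width; the gripper then clears the cone
- cone: fixed wooden sizing cone, 138 mm high on a dark foot disc (100 mm diameter, 11 mm high) and dark collar (62 mm diameter, up to 30 mm); origin at the centre of its underside, z up along its axis. Above the collar four light steps, each 24 mm high with a coloured band, narrow towards the blunt tip. A ring with a smaller hole already on the cone blocks a wider one from getting down
- step_1 (a point): on the cone's axis at the shoulder on which ring_1's underside comes to rest, 102 mm above the worktop: bottom of step 1 counted from the tip (yellow band), 18 mm diameter there, 3 mm less at its top; the ring has 3 mm of play in diameter
- step_2 (a point): on the cone's axis at the shoulder on which ring_2's underside comes to rest, 78 mm above the worktop: bottom of step 2 counted from the tip (green band), 29 mm diameter there, 3 mm less at its top; the ring has 3 mm of play in diameter
- step_3 (a point): on the cone's axis at the shoulder on which ring_3's underside comes to rest, 54 mm above the worktop: bottom of step 3 counted from the tip (blue band), 40 mm diameter there, 3 mm less at its top; the ring has 3 mm of play in diameter
- step_4 (a point): on the cone's axis at the shoulder on which ring_4's underside comes to rest, 30 mm above the worktop: bottom of step 4 counted from the tip (red band), 51 mm diameter there, 3 mm less at its top; the ring has 3 mm of play in diameter
- counter: fixed portion counter: white plate 170 x 170 x 12 mm, origin at the centre of its underside; twelve round marks 66 mm from the centre, 30 degrees apart: mark 0 is large and green in the plate's own -x direction, then clockwise seen from above 1, 2, 3 .. 11; marks 5 and 10 are larger and orange, the others small and black
- wheel_center (a point): centre of the top face of the thumbwheel, 42 mm above the worktop. The wheel lies flat on a vertical axis: 84 mm diameter (90 mm over its 24 grey knurl ridges), black; its edge reaches from 16 to 42 mm above the worktop and is free all round above the plate
- wheel (a joint): angle of the thumbwheel, rad: 0 = red pointer at the green mark, growing clockwise seen from above, 0.5236 (30 degrees) from mark to mark, stops at marks 0 and 11. It stays where it is left (no detent) and takes about 0.7 N at the edge: a fingertip pressed inwards on the edge with 5 to 8 N and moved round the axis takes it along. It stands between marks 0 and 2.3 at the start
- pointer (a point): outer end of the red pointer line on the top of the wheel, 40 mm from its axis
- spice_green: bystander: spice jar with green herb and dark lid, 52 x 52 x 105 mm, loose; origin under its centre
- mug: bystander: cream mug 83 x 117 x 94 mm, loose; origin under its centre
- tin: bystander: low food tin, 76 mm diameter, 58 mm high, loose; origin under its centre
Things that resemble listed ones, but are neither listed nor needed, are in the scene too. Leave any pink look-alike of the ring_4 alone. What is shaped like the cone but turquoise is not meant.

How it is judged:
On the way, in this order (a step that is already met when the one before it is completed fails the run):
1. every ring present rests on its own step of the cone (z of ring_1_mid in the frame of cone between 0.105 and 0.113 m and horizontal distance between each of ring_1_mid, ring_2_mid, ring_3_mid, ring_4_mid and cone below 0.005 m and angle between the z axis of each of ring_1, ring_2, ring_3, ring_4 and the z axis of cone, either way round below 0.12 rad and z of ring_2_mid in the frame of cone between 0.081 and 0.089 m and z of ring_3_mid in the frame of cone between 0.057 and 0.065 m and z of ring_4_mid in the frame of cone between 0.033 and 0.041 m), for 0.2 s.
2. with the rings on the cone, the counter shows the total of the rings present (10 portions if all four are there, less the number of the one that is missing) (((value of joint wheel between 5.08599 and 5.38599 rad and not (value of joint wheel above -9 rad and height (world z) of ring_1 above 5 m) and not (value of joint wheel above -9 rad and height (world z) of ring_2 above 5 m) and not (value of joint wheel above -9 rad and height (world z) of ring_3 above 5 m) and not (value of joint wheel above -9 rad and height (world z) of ring_4 above 5 m)) or (value of joint wheel between 4.56239 and 4.86239 rad and height (world z) of ring_1 above 5 m) or (value of joint wheel between 4.03879 and 4.33879 rad and height (world z) of ring_2 above 5 m) or (value of joint wheel between 3.51519 and 3.81519 rad and height (world z) of ring_3 above 5 m) or (value of joint wheel between 2.99159 and 3.29159 rad and height (world z) of ring_4 above 5 m))), for 0.2 s.
At the end, for the whole second after the job is handed in: every ring present lies level (within 0.12 rad) on its own step of the cone, its height within 4 mm and its centre within 5 mm of the axis, released and at rest; the counter stands within 0.15 rad of the mark for the total of the rings present (all of step 1 and linear speed of each of ring_1, ring_2, ring_3, ring_4 below 0.02 m/s and velocity of joint wheel between -0.1 and 0.1 rad/s and ((value of joint wheel between 5.08599 and 5.38599 rad and not (value of joint wheel above -9 rad and height (world z) of ring_1 above 5 m) and not (value of joint wheel above -9 rad and height (world z) of ring_2 above 5 m) and not (value of joint wheel above -9 rad and height (world z) of ring_3 above 5 m) and not (value of joint wheel above -9 rad and height (world z) of ring_4 above 5 m)) or (value of joint wheel between 4.56239 and 4.86239 rad and height (world z) of ring_1 above 5 m) or (value of joint wheel between 4.03879 and 4.33879 rad and height (world z) of ring_2 above 5 m) or (value of joint wheel between 3.51519 and 3.81519 rad and height (world z) of ring_3 above 5 m) or (value of joint wheel between 2.99159 and 3.29159 rad and height (world z) of ring_4 above 5 m))); the robot touches nothing.
It fails at once if the spice jar is pushed more than 3 cm or tipped (distance of spice_green from where it was at the start of the episode above 0.03 m or angle between spice_green's own z axis and vertical above 0.4 rad).
It fails at once if the mug is pushed more than 3 cm or tipped (distance of mug from where it was at the start of the episode above 0.03 m or angle between mug's own z axis and vertical above 0.4 rad).
It fails at once if the tin is pushed more than 3 cm or tipped (distance of tin from where it was at the start of the episode above 0.03 m or angle between tin's own z axis and vertical above 0.4 rad).
Of ring_1, ring_2, ring_3, ring_4 only 3 to 4 are there at a start; the rules pass over those that are not, and their reading is None.
At some moment in a run one of ring_1, ring_2, ring_3, ring_4 may be knocked a few centimetres aside while the robot is not near it.
It also fails if it takes over 210 s, if anything falls off the work surface, if the arm or the gripper's body presses on something with over 40 N, if the wrist force passes 120 N, or if a joint passes its speed limit or range.

## Working session

There is one attempt and no reset: what is moved stays moved. The work goes in short steps, each a Python script; the robot and the scene stay as the last script left them, time stands still between calls to the robot, and variables do not carry over. Pictures are saved under pics/ and viewed, at most 14 in all, crops included, and the job is handed in when it is done.

```bash
ls; mkdir -p pics; cat > h.py <<'E'
import numpy as np, cv2
from cell import arm, move_gripper, planner, viewer, sign_off, monitor
def save(n,im,sc=1):
    cv2.imwrite('pics/'+n,cv2.resize(im[:,:,::-1],None,fx=sc,fy=sc,interpolation=cv2.INTER_CUBIC))
E
python3 - <<'E'
from h import *
for n in("scene","side"):
    c=viewer.capture(n); save(n+'0.png',c['image'],1.25); np.save(n+'.npy',c,allow_pickle=True)
    print(n,c['camera_matrix'],c['position'],c['attitude'],c.keys())
print(monitor.read_time_s(),monitor.read_tcp_rot())
E
```

```text
pics
scene [[392.91394079   0.         320.25041644]
 [  0.         392.91394079 200.7757737 ]
 [  0.           0.           1.        ]] [0.04222711 0.79715515 0.54784711] [ 0.46412206 -1.36372359 -2.18253596] dict_keys(['image', 'depth', 'camera_matrix', 'position', 'attitude'])
side [[362.40555944   0.         323.63652173]
 [  0.         362.40555944 206.29144787]
 [  0.           0.           1.        ]] [0.52542676 0.85041339 0.75816779] [ 0.05493282 -1.29683154 -2.80243194] dict_keys(['image', 'depth', 'camera_matrix', 'position', 'attitude'])
0.1 [-3.11176686e+00 -4.19268144e-01  9.05544190e-05]
```

View pics/scene0.png

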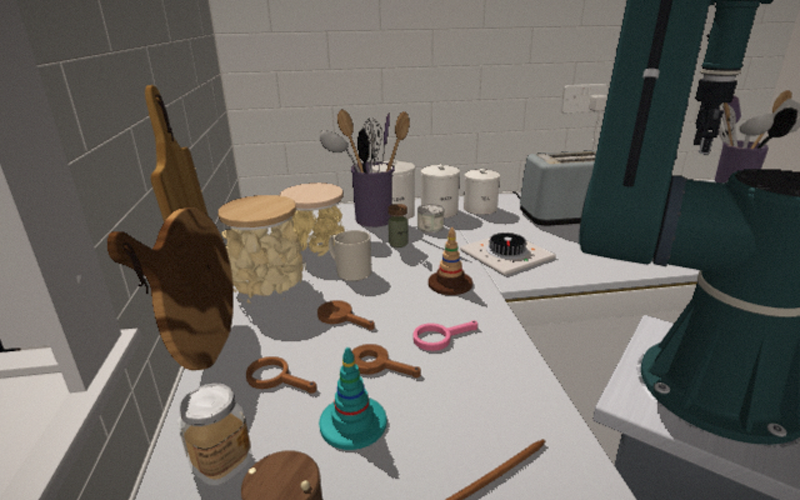

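View pics/side0.png

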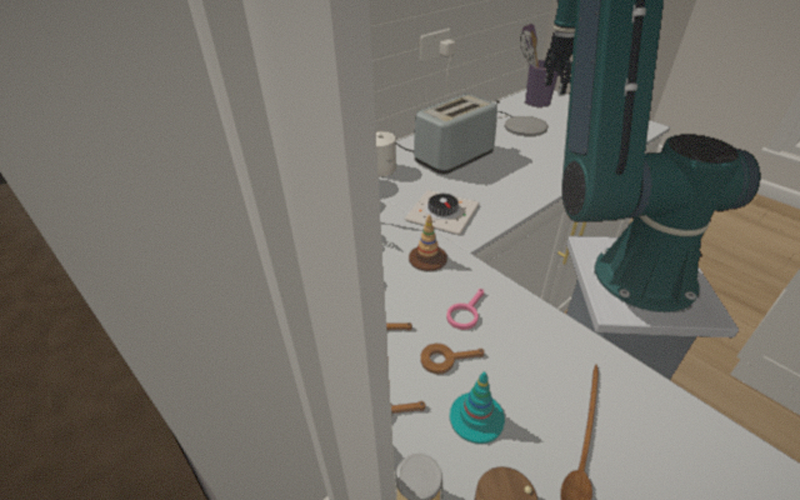

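Scene view, 800-px coordinates: brown rings at (267,373) wide hole, (370,357) medium hole and (335,313) small hole. The look-alikes are the pink ring (433,336), the turquoise cone (352,400) and the wooden spoon (500,468). The true cone is at (452,265), the counter at (508,247) with its pointer near (508,241), the jar at (398,225), the tin at (431,218) and the mug at (352,255). I choose the three brown rings and the wooden cone.

```bash
cat >> h.py <<'E'
from scipy.spatial.transform import Rotation as R
def ray(c,px,z):
    px=np.atleast_2d(np.asarray(px,float)); K=c['camera_matrix']
    d=np.c_[(px[:,0]-K[0,2])/K[0,0],-(px[:,1]-K[1,2])/K[1,1],-np.ones(len(px))]
    d=R.from_rotvec(np.ravel(c['attitude'])).apply(d) if np.size(c['attitude'])==3 else d@np.array(c['attitude']).T
    p=np.array(c['position']); return p+d*((z-p[2])/d[:,2])[:,None]
def down(yaw): # tool z down, tool y (closing) along (sin.. ) : x-axis at yaw
    return (R.from_euler('z',yaw)*R.from_euler('x',np.pi)).as_rotvec()
E
python3 - <<'E'
from h import *
c=np.load('scene.npy',allow_pickle=True).item()
pts={'A':(267,373,.014),'Atail':(312,387,.014),'B':(370,357,.014),'Btail':(417,372,.014),'C':(335,313,.014),'Ctail':(371,324,.014),'pink':(433,336,.014),'pinkt':(475,326,.014),'tip':(452,231,.138),'foot':(452,283,.005),'turq':(352,435,.005),'wheel':(508,242,.042),'jar':(398,208,.105),'mug':(352,236,.094),'tin':(431,208,.058),'spoon':(540,443,.01),'ppot':(372,220,0)}
for k,(u,v,z) in pts.items(): print(k,ray(c,(u/1.25,v/1.25),z)[0].round(3))
E
```

```text
A [0.61  0.411 0.014]
Atail [0.524 0.392 0.014]
B [0.497 0.28  0.014]
Btail [0.408 0.265 0.014]
C [0.643 0.212 0.014]
Ctail [0.559 0.201 0.014]
pink [0.441 0.165 0.014]
pinkt [0.394 0.092 0.014]
tip [ 0.518 -0.024  0.138]
foot [ 0.522 -0.039  0.005]
turq [0.412 0.424 0.005]
wheel [ 0.482 -0.235  0.042]
jar [ 0.745 -0.139  0.105]
mug [0.742 0.041 0.094]
tin [ 0.743 -0.29   0.058]
spoon [0.187 0.286 0.01 ]
ppot [ 0.915 -0.237  0.   ]
```

```bash
python3 - <<'E'
from h import *
for i,(p,y) in enumerate([((.5,.3,.36),np.pi/2+.5),((.5,-.1,.36),np.pi/2-.2)]):
    try: arm.movep(p,down(y))
    except arm.MotionError as e: print(e); continue
    c=viewer.capture("wrist"); np.save(f'w{i}.npy',c,allow_pickle=True); save(f'w{i}.png',c['image'])
    print(c['camera_matrix'],np.array(c['position'])-p,c['attitude'])
print(monitor.read_time_s())
E
```

```text
[[276.87074968   0.         324.84822663]
 [  0.         276.87074968 199.74935255]
 [  0.           0.           1.        ]] [-0.03044322  0.05842389  0.13421569] [-0.25707874 -0.06502379  0.49428321]
[[276.87074968   0.         324.84822663]
 [  0.         276.87074968 199.74935255]
 [  0.           0.           1.        ]] [0.01344382 0.06638879 0.13443226] [-0.26066455  0.02529457 -0.1995745 ]
5.0
```

View pics/w0.png

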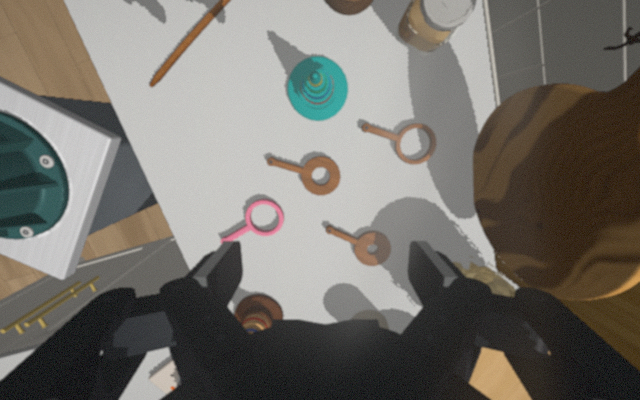

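View pics/w1.png

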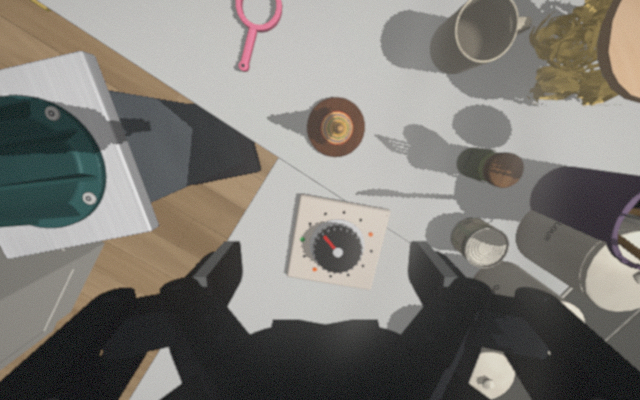

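Wrist view w0 shows rings A (414,143) wide hole, B (320,174) medium and C (371,247) small; the pink decoy is at (265,217) and the turquoise cone at (317,88). w1 shows the cone at (336,127), wheel (338,248), red pointer near (328,240), green mark (303,238), mug (487,28), jar (500,168) and tin (485,242). No fourth ring is visible.

```bash
cat >> h.py <<'E'
def hsv(c): return cv2.cvtColor(c['image'],cv2.COLOR_RGB2HSV)
def rings(c,lo=1500,hi=14000,z=.014):
    """ring candidates: (centre xy, tail yaw(own -x), hole diam mm, outer mm)"""
    h=hsv(c); m=((h[...,0]<20)&(h[...,1]>85)&(h[...,2]>45)).astype(np.uint8)
    cs,hi_=cv2.findContours(m,cv2.RETR_CCOMP,cv2.CHAIN_APPROX_NONE); out=[]
    for i,k in enumerate(cs):
        if hi_[0][i][3]<0 or cv2.contourArea(k)<20: continue
        o=cs[hi_[0][i][3]]
        P=ray(c,k[:,0],z)[:,:2]; O=ray(c,o[:,0],z)[:,:2]
        (u,v),r=cv2.minEnclosingCircle(P.astype(np.float32)*1000)
        ctr=P.mean(0); 
        ctr,ax,_=cv2.fitEllipse((P*1000).astype(np.float32)); ctr=np.array(ctr)/1000
        d=np.linalg.norm(O-ctr,axis=1)
        if not .07<d.max()<.13: continue
        T=O[d>.055].mean(0)-ctr
        rim=O[(d<.045)]; q,_,_=cv2.fitEllipse((rim*1000).astype(np.float32))
        hd=2*np.sqrt(cv2.contourArea((P*1000).astype(np.float32))/np.pi)
        out.append((ctr.round(4),(np.array(q)/1000).round(4),round(np.arctan2(T[1],T[0]),3),round(hd,1),round(d.max(),3),k[:,0].mean(0).round()))
    return out
E
python3 - <<'E'
from h import *
w=np.load('w0.npy',allow_pickle=True).item()
for r in rings(w): print(*r)
w=np.load('w1.npy',allow_pickle=True).item(); h=hsv(w)
save('w1c.png',w['image'][90:300,260:420],3.7)
# cone foot
m=((h[...,0]<20)&(h[...,1]>60)&(h[...,2]<190)).astype(np.uint8); m[:, :290]=0;m[:,385:]=0;m[:80]=0;m[175:]=0
k=max(cv2.findContours(m,0,1)[0],key=cv2.contourArea)[:,0]
P=ray(w,k,.006)[:,:2]*1000; print('cone',cv2.fitEllipse(P.astype(np.float32)))
for n,mm,z in(('red',((h[...,0]<6)|(h[...,0]>174))&(h[...,1]>150),.042),('green',(h[...,0]>45)&(h[...,0]<80)&(h[...,1]>100),.012),('orange',(h[...,0]>6)&(h[...,0]<20)&(h[...,1]>130)&(h[...,2]>150),.012)):
    mm=mm.astype(np.uint8); mm[:190]=0;mm[300:]=0;mm[:,:285]=0;mm[:,395:]=0
    n_,l,s,ce=cv2.connectedComponentsWithStats(mm)
    for i in range(1,n_):
        if s[i,4]>5: print(n,s[i,4],ce[i].round(1),ray(w,ce[i],z)[0].round(4))
m=((h[...,2]<70)).astype(np.uint8); m[:210]=0;m[282:]=0;m[:,:305]=0;m[:,372:]=0
k=max(cv2.findContours(m,0,1)[0],key=cv2.contourArea)[:,0]
print('wheel',cv2.fitEllipse((ray(w,k,.035)[:,:2]*1000).astype(np.float32)))
E
```

```text
[ 0.0687 -0.1919] [ 0.0729 -0.1698] 0.746 11.3 0.072 [ 10. 281.]
[0.5028 0.2797] [0.5015 0.2794] -2.936 35.2 0.095 [320. 175.]
[0.0199 0.2079] [0.111 0.269] 1.2 8.4 0.123 [33. 72.]
cone ((531.5034790039062, -40.220001220703125), (93.72837829589844, 95.37301635742188), 154.64663696289062)
red 34 [328.4 241.4] [ 0.4807 -0.2281  0.042 ]
green 6 [302.2 238.8] [ 0.4314 -0.226   0.012 ]
orange 8 [314.1 268.9] [ 0.4403 -0.2916  0.012 ]
wheel ((464.416748046875, -245.08892822265625), (19.62234878540039, 48.01988220214844), 168.5041046142578)
```

View pics/w1c.png

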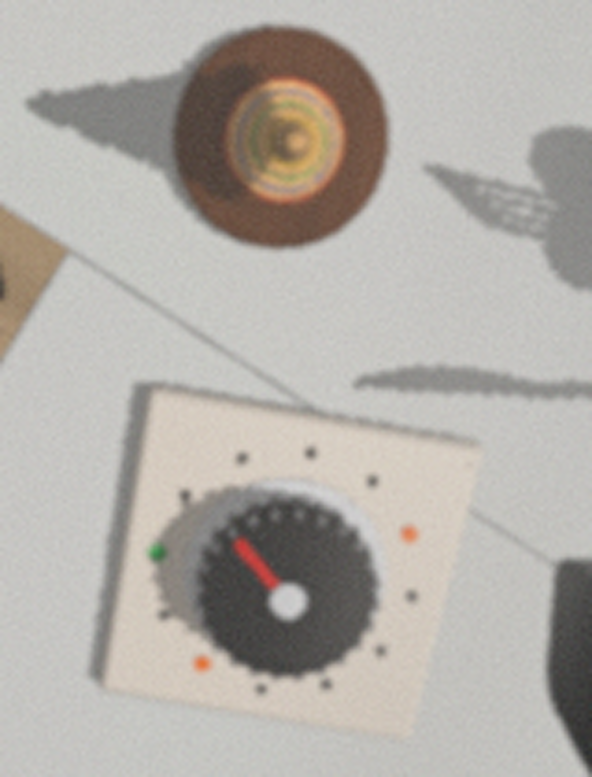

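Crop: cone foot centre near (281,137), with the tip at (293,140). The white hub is at (288,602), the red pointer tip at (238,543) and the green mark at (157,552), so the wheel now reads a little over 1 mark. Next I look closely at each ring from above.

```bash
cat > look.py <<'E'
from h import *
def over(x,y,yaw,z=.2,back=.066,name=None):
    t=np.array([np.cos(yaw),np.sin(yaw)])
    p=np.r_[np.array([x,y])-back*t,z]
    arm.movep(p,down(yaw)); c=viewer.capture('wrist')
    if name: np.save(name+'.npy',c,allow_pickle=True)
    return c
E
python3 - <<'E'
from look import *
w=np.load('w1.npy',allow_pickle=True).item()
f=lambda u,v,z:ray(w,(260+u/3.7,90+v/3.7),z)[0].round(4)
print('hub',f(288,602,.044),'ptr',f(238,543,.042),'tip',f(293,140,.138),'green',f(157,552,.012))
ims=[]
for n,(x,y,a) in dict(A=(.61,.411,.2),B=(.502,.28,.2),C=(.643,.212,.13),K=(.5315,-.04,0.)).items():
    c=over(x,y,a,.22,name='c'+n); print(n,np.array(c['position']).round(3)); ims.append(c['image'][60:300,160:480])
    for r in rings(c): print(*r)
save('abck.png',np.vstack([np.hstack(ims[:2]),np.hstack(ims[2:])]),1.2)
print(monitor.read_time_s())
E
```

```text
hub [ 0.493  -0.2518  0.044 ] ptr [ 0.4754 -0.218   0.042 ] tip [ 0.5308 -0.0398  0.138 ] green [ 0.4317 -0.2268  0.012 ]
A [0.61  0.412 0.355]
[0.4153 0.2608] [0.4314 0.265 ] 0.259 7.5 0.075 [404. 290.]
[0.4128 0.5966] [0.4135 0.599 ] -2.448 10.7 0.079 [160. 248.]
[0.566  0.1971] [0.5836 0.2004] 0.115 7.1 0.12 [484. 196.]
[0.5316 0.3891] [0.5485 0.3924] 0.187 7.2 0.124 [330. 192.]
[0.6202 0.4063] [0.6187 0.4056] -2.949 55.4 0.095 [331. 117.]
B [0.502 0.281 0.355]
[0.3485 0.5947] [0.4179 0.5904] -0.33 16.1 0.111 [ 60. 199.]
[0.3676 0.5493] [0.3645 0.5503] 0.855 7.4 0.104 [ 96. 192.]
[0.3762 0.5454] [0.3748 0.5599] 1.084 6.8 0.105 [ 99. 186.]
[0.4291 0.6156] [0.4405 0.6448] -2.316 10.7 0.109 [ 39. 132.]
[0.4152 0.2608] [0.4323 0.2639] 0.207 7.1 0.124 [327. 199.]
[0.5035 0.2791] [0.5021 0.2789] -2.932 34.1 0.095 [327. 126.]
[0.5319 0.3888] [0.5503 0.3908] 0.155 6.8 0.089 [238.  82.]
[0.5382 0.5414] [0.529  0.5676] 1.668 7.4 0.094 [102.  47.]
C [0.643 0.214 0.354]
[ 0.2931 -0.0849] [ 0.2966 -0.1   ] -0.707 8.9 0.079 [487. 384.]
[ 0.3195 -0.0978] [ 0.3121 -0.09  ] -2.386 10.5 0.079 [500. 371.]
[ 0.3292 -0.0975] [ 0.3241 -0.0859] -2.686 9.0 0.085 [502. 366.]
[0.5062 0.278 ] [0.5042 0.2782] -2.938 31.9 0.096 [262. 227.]
[0.5322 0.3888] [0.5521 0.3893] 0.164 6.7 0.124 [176. 198.]
[0.621  0.4018] [0.6196 0.4029] -2.962 51.5 0.096 [164. 124.]
[0.5663 0.1977] [0.5842 0.199 ] 0.057 7.2 0.124 [330. 190.]
[0.6564 0.2033] [0.6546 0.2027] -3.082 23.3 0.095 [335. 115.]
[0.712  0.4731] [0.7034 0.5577] 1.39 5.4 0.109 [97. 30.]
[0.7113 0.4785] [0.7112 0.5257] 1.29 5.9 0.104 [92. 30.]
[0.712  0.4859] [0.7142 0.514 ] 1.104 7.0 0.102 [85. 28.]
K [ 0.532 -0.037  0.355]
[ 0.2695 -0.1574] [ 0.2777 -0.1429] 1.263 9.4 0.082 [408. 316.]
[ 0.3149 -0.148 ] [ 0.2879 -0.1408] 2.546 9.1 0.077 [404. 288.]
[0.5045 0.2724] [0.5031 0.2731] -2.943 27.1 0.095 [ 70. 150.]
[0.5668 0.1974] [0.5855 0.194 ] 0.017 6.1 0.103 [122.  95.]
9.5083
```

View pics/abck.png

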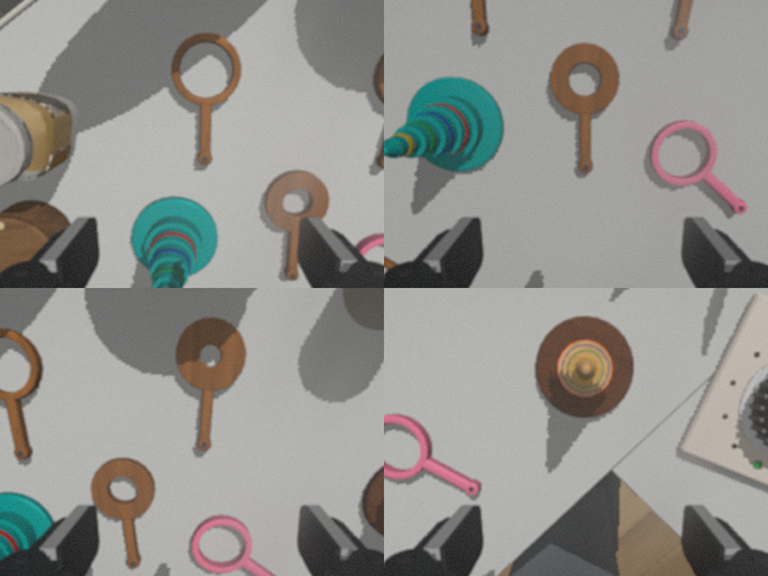

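Close views: A is a 54 mm hole (ring_4), B about 32 mm (ring_2), C about 21 mm (ring_1). Pink and turquoise are decoys, and ring_3 hasn't shown up. I take ring_4 first.

```bash
cat >> look.py <<'E'
def foot(c,box):
    h=hsv(c); u0,v0,u1,v1=box
    m=np.zeros(h.shape[:2],np.uint8); s=(slice(v0,v1),slice(u0,u1))
    m[s]=((h[s][...,1]>70)&((h[s][...,0]<20)|(h[s][...,0]>170)))
    k=max(cv2.findContours(m,0,1)[0],key=cv2.contourArea); k=cv2.convexHull(k)[:,0]
    return cv2.fitEllipse((ray(c,k,.011)[:,:2]*1000).astype(np.float32))
def pick(ctr,yaw):
    t=np.array([np.cos(yaw),np.sin(yaw)]); g=np.array(ctr)-.068*t
    move_gripper(.45); arm.movep(np.r_[g,.12],down(yaw))
    hit=arm.movel(np.r_[g,.011],v=.08,force_limit=6)
    print('touch',hit,monitor.read_ee_pos())
    move_gripper(0.); print('gap',monitor.read_finger_gap(),monitor.read_grasp_force(),monitor.read_ee_pos())
    arm.movel(np.r_[g,.2],v=.2)
def held(c,z): # ring held: hole centre at plane z, central region
    return [r for r in rings(c,z=z) if abs(r[5][0]-325)<60 and r[3]>15]
E
python3 - <<'E'
from look import *
c=np.load('cK.npy',allow_pickle=True).item(); print('foot',foot(c,(270,60,400,180)))
pick((.6195,.406),.1926)
c=viewer.capture('wrist'); z=monitor.read_ee_pos()[2]
print(monitor.read_ee_pos(),[r for r in held(c,z-.011+.014)])
arm.movep([.5315-.068,-.038,.24],down(0.)); 
c=viewer.capture('wrist'); z=monitor.read_ee_pos()[2]; print(monitor.read_ee_pos(),held(c,z-.011+.014))
save('h4.png',c['image']); np.save('h4.npy',c,allow_pickle=True); print(monitor.read_time_s())
E
```

```text
foot ((531.1669921875, -40.11279296875), (95.47684478759766, 95.67005157470703), 25.4155216217041)
touch False [0.55320082 0.39327458 0.01166239]
gap 0.11404125104783748 61.02335572242737 [0.55319415 0.39315235 0.01170369]
[0.55169151 0.39237491 0.19811277] [(array([0.6188, 0.4057]), array([0.6177, 0.407 ]), np.float64(-2.969), np.float64(51.5), np.float64(0.095), array([329., 115.]))]
[ 0.4641062  -0.03736798  0.23996931] [(array([ 0.5329, -0.0366]), array([ 0.5312, -0.0361]), np.float64(3.128), np.float64(52.3), np.float64(0.096), array([326., 107.]))]
16.3833
```

View pics/h4.png

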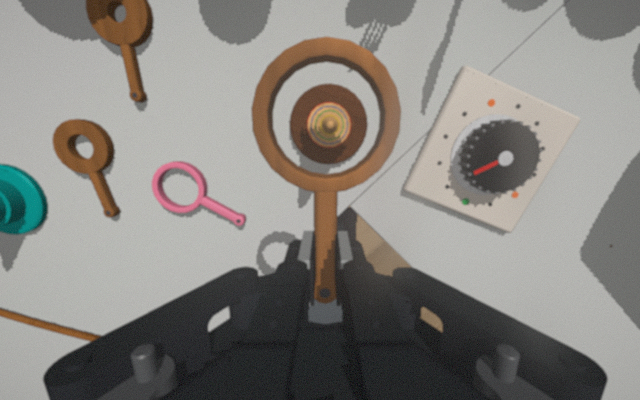

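Ring_4 is held with its hole at (326,112), and the cone tip shows through it at (330,124). I lower the ring to tip height and compare the two at the same depth.

```bash
cat >> look.py <<'E'
def tip_(c,pred):
    # blunt tip top disc: light blob near predicted pixel
    K=c['camera_matrix']; q=R.from_rotvec(c['attitude']).inv().apply(np.array(pred)-c['position'])
    u=K[0,2]+K[0,0]*q[0]/-q[2]; v=K[1,2]-K[1,1]*q[1]/-q[2]; return u,v
E
python3 - <<'E'
from look import *
arm.movel([.5312-.0685,-.0404,.155],v=.1); arm.sleep(.3)
c=viewer.capture('wrist'); e=monitor.read_ee_pos(); print(e,held(c,e[2]+.003)); print(tip_(c,(.5312,-.0401,.138)))
save('h4b.png',c['image'][20:220,220:440],3)
E
```

```text
[ 0.46287257 -0.04045301  0.15531224] [(array([ 0.5299, -0.0395]), array([ 0.5298, -0.0391]), np.float64(3.128), np.float64(20.0), np.float64(0.094), array([326., 122.])), (array([ 0.5315, -0.0395]), array([ 0.5301, -0.0391]), np.float64(3.128), np.float64(24.0), np.float64(0.096), array([325., 102.]))]
(np.float64(327.2939633078293), np.float64(120.6190152127993))
```

View pics/h4b.png

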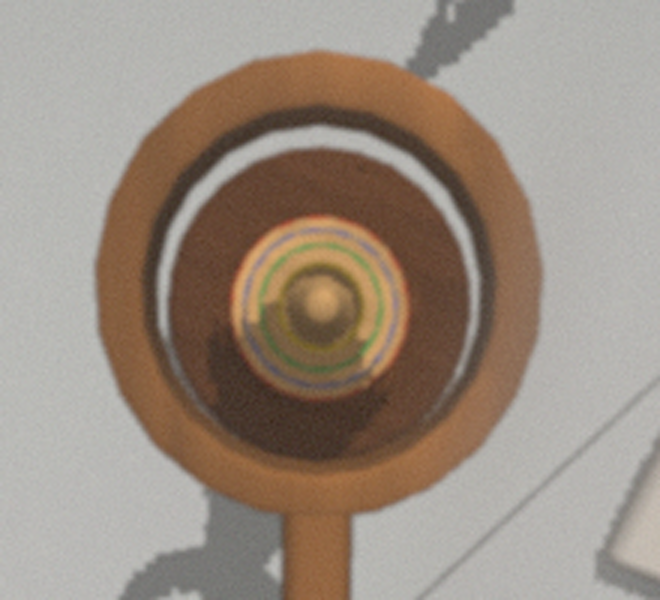

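```bash
python3 - <<'E'
from look import *
c=viewer.capture('wrist'); 
print('ring',ray(c,(326.4,114.8),.158)[0],'tip',ray(c,(327.7,120),.138)[0],np.array(c['position']))
E
```

```text
ring [ 0.53329048 -0.03948045  0.158     ] tip [ 0.53142726 -0.04029738  0.138     ] [ 0.52829731 -0.03860436  0.28971987]
```

```bash
cat >> look.py <<'E'
from scipy.optimize import least_squares
def ringfit(c,z,guess,r=.035):
    """centre of the outer rim (top edge plane z), known tail side excluded, free radius"""
    h=hsv(c); m=((h[...,0]<22)&(h[...,1]>85)&(h[...,2]>45)).astype(np.uint8)
    P=np.vstack([ray(c,k[:,0],z)[:,:2] for k in cv2.findContours(m,cv2.RETR_EXTERNAL,cv2.CHAIN_APPROX_NONE)[0]])
    p=np.r_[guess,r]
    for tol in (.008,.004,.002):
        d=P-p[:2]; rr=np.linalg.norm(d,axis=1); a=np.arctan2(d[:,1],d[:,0])
        s=(abs(rr-p[2])<tol)&(abs(a)<2.75); Q=P[s]
        p=least_squares(lambda p:np.linalg.norm(Q-p[:2],axis=1)-p[2],p,loss='soft_l1',f_scale=.001).x
    return p.round(4),s.sum()
E
python3 - <<'E'
from look import *
c=viewer.capture('wrist'); e=monitor.read_ee_pos(); print(e)
for z in(.156,.158,.16):print(ringfit(c,z,(.532,-.039)))
c=np.load('h4.npy',allow_pickle=True).item()
for z in(.240,.243,.246):print(ringfit(c,z,(.532,-.0365)))
c=np.load('cA.npy',allow_pickle=True).item(); print(ringfit(c,.014,(.6195,.406)))
E
```

```text
[ 0.46279258 -0.04043323  0.1551607 ]
(array([ 0.5312, -0.0392,  0.0338]), np.int64(375))
(array([ 0.5312, -0.0391,  0.0333]), np.int64(375))
(array([ 0.5311, -0.0391,  0.0328]), np.int64(375))
(array([ 0.5326, -0.0361,  0.034 ]), np.int64(375))
(array([ 0.5325, -0.0361,  0.0332]), np.int64(375))
(array([ 0.5324, -0.0361,  0.0325]), np.int64(375))
(array([0.6202, 0.4058, 0.0329]), np.int64(142))
```

```bash
sed -i 's/m=((h\[...,0\]<22)&(h\[...,1\]>85)&(h\[...,2\]>45)).astype(np.uint8)/m=((h[...,0]<25)\&(h[...,1]>S)).astype(np.uint8)/; s/def ringfit(c,z,guess,r=.035)/def ringfit(c,z,guess,r=.035,S=60)/' look.py
python3 - <<'E'
from look import *
c=viewer.capture('wrist'); e=monitor.read_ee_pos(); h=hsv(c)
for v in(30,34,36,38,40,42,44,50,172,176,178,182,186,190): print(v,h[v,326],h[v,300])
for S in(40,60,80):print(ringfit(c,.158,(.532,-.039),S=S))
E
```

```text
30 [ 30   6 182] [ 34  10 180]
34 [ 36   7 180] [ 23   6 179]
36 [ 11  42 169] [ 42   7 182]
38 [ 14 132 166] [ 45   9 180]
40 [ 13 136 158] [ 21  10 181]
42 [ 14 141 155] [ 12  67 157]
44 [ 13 138 155] [ 14 137 143]
50 [ 14 136 142] [ 14 136 141]
172 [ 16 107  69] [ 13 140 144]
176 [ 15 140 120] [ 13 138 144]
178 [ 13 140 140] [ 14 141 139]
182 [ 13 138 155] [ 13 143 136]
186 [ 13 149 145] [ 14 122 128]
190 [ 13 140 138] [ 15   9 120]
(array([ 0.5311, -0.0392,  0.0337]), np.int64(380))
(array([ 0.5311, -0.0392,  0.0336]), np.int64(375))
(array([ 0.5311, -0.0391,  0.0334]), np.int64(374))
```

```bash
cat >> look.py <<'E'
def place(tx,ty,zstep,zg=.0117):
    arm.movel([tx,ty,.155],v=.1)
    hit=arm.movel([tx,ty,zstep+zg+.001],v=.06,force_limit=5)
    print('hit',hit,monitor.read_ee_pos(),monitor.read_wrist_force())
def release():
    e=monitor.read_ee_pos(); move_gripper(.4); arm.sleep(.2)
    arm.movel([e[0],e[1],.25],v=.15); arm.sleep(.2)
    c=viewer.capture('wrist'); return c
E
python3 - <<'E'
from look import *
place(.4629,-.0413,.030)
E
```

```text
hit False [ 0.46314129 -0.04134494  0.04296517] [ 0.56016653 -0.57609724 -0.20188951]
```

```bash
python3 - <<'E'
from look import *
c=release(); print(ringfit(c,.044,(.5312,-.0401)), rings(c,z=.044)); save('p4.png',c['image'][40:260,180:480],2.2)
print(monitor.read_time_s(),monitor.read_wrist_force())
for n,g in(('B',(.5035,.279)),('C',(.656,.203))):
    print(n,ringfit(np.load(f'c{n}.npy',allow_pickle=True).item(),.014,g))
print('now',[r for r in rings(c) if r[4]>.09])
E
```

```text
(array([ 0.531 , -0.0401,  0.0432]), np.int64(187)) [(array([0.5064, 0.2476]), array([0.5044, 0.2479]), np.float64(-2.938), np.float64(25.8), np.float64(0.088), array([ 86., 145.])), (array([ 0.5309, -0.04  ]), array([ 0.5337, -0.0413]), np.float64(3.131), np.float64(43.9), np.float64(0.094), array([326., 123.])), (array([0.6442, 0.1789]), array([0.6361, 0.1789]), np.float64(-3.083), np.float64(15.7), np.float64(0.087), array([122.,  14.]))]
22.5 [-0.52062024 -0.1401567   0.34619314]
B (array([0.5035, 0.2792, 0.0334]), np.int64(140))
C (array([0.6561, 0.2029, 0.0335]), np.int64(147))
now [(array([0.5045, 0.273 ]), array([0.5031, 0.2735]), np.float64(-2.938), np.float64(28.0), np.float64(0.095), array([ 86., 145.])), (array([ 0.5311, -0.04  ]), array([ 0.7476, -0.0219]), np.float64(3.132), np.float64(47.8), np.float64(0.102), array([326., 123.])), (array([0.6544, 0.1982]), array([0.6464, 0.1983]), np.float64(-3.084), np.float64(17.1), np.float64(0.095), array([122.,  14.]))]
```

View pics/p4.png

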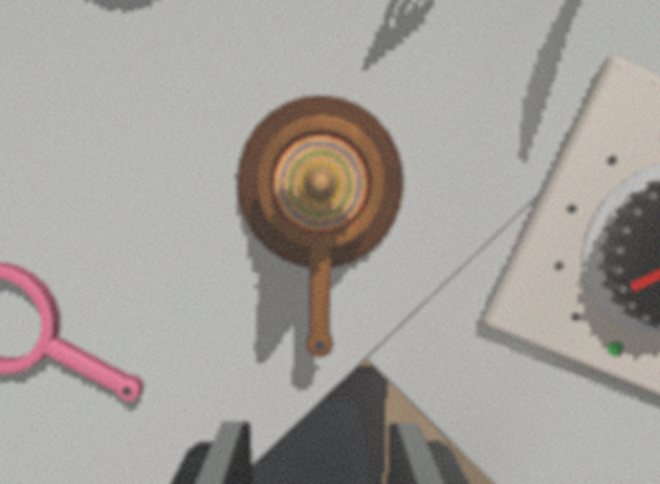

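Ring_4 sits centred on the cone at crop (320,185). I scan the unseen areas for ring_3 before placing ring_2.

```bash
python3 - <<'E'
from look import *
ims=[]
for p,y in (((.2,-.45,.36),-1.0),((.45,-.35,.36),-1.2),((.6,-.1,.36),-.3),((.5,.45,.36),1.0)):
    try: arm.movep(p,down(y))
    except arm.MotionError as e: print(p,e); continue
    c=viewer.capture('wrist'); ims.append(c['image'][:300]); print(p,[r for r in rings(c) if r[3]>15 and r[4]>.085])
if len(ims)%2: ims.append(ims[-1]*0)
im=np.vstack([np.hstack(ims[i:i+2]) for i in range(0,len(ims),2)]); save('scan.png',cv2.resize(im,None,fx=.62,fy=.62,interpolation=cv2.INTER_AREA))
print(monitor.read_time_s())
E
```

```text
(0.2, -0.45, 0.36) [(array([ 0.5104, -0.05  ]), array([ 0.5124, -0.0513]), np.float64(0.813), np.float64(23.3), np.float64(0.087), array([ 74., 253.]))]
(0.45, -0.35, 0.36) []
(0.6, -0.1, 0.36) [(array([ 0.5077, -0.0264]), array([ 0.4578, -0.014 ]), np.float64(-1.033), np.float64(22.7), np.float64(0.087), array([303., 222.])), (array([ 0.5133, -0.0295]), array([0.4126, 0.008 ]), np.float64(-1.414), np.float64(25.1), np.float64(0.092), array([304., 215.])), (array([0.6575, 0.1985]), array([0.6556, 0.1989]), np.float64(-3.087), np.float64(19.6), np.float64(0.096), array([154., 184.]))]
(0.5, 0.45, 0.36) [(array([0.6562, 0.2055]), array([0.6534, 0.2045]), np.float64(-3.079), np.float64(23.8), np.float64(0.095), array([467., 230.]))]
28.7
```

View pics/scan.png

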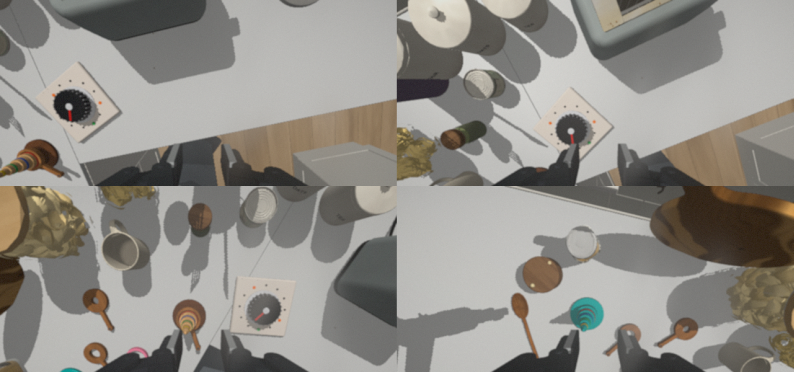

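The scan shows no fourth ring anywhere, so the total is 4+2+1 = 7. Now ring_2 (B), with a fresh look first.

```bash
cat > go.py <<'E'
from look import *
import sys
x,y,zs=map(float,sys.argv[1:4]); K=np.array([.5312,-.0401])
c=over(x,y,.2,.2); r=[r for r in rings(c) if np.hypot(*(r[0]-[x,y]))<.06 and r[4]>.085 and r[3]>15]
print(r); r=r[0]; f,_=ringfit(c,.014,r[0]); print(f)
yaw=(r[2]+np.pi+np.pi)%(2*np.pi)-np.pi
pick(f[:2] if abs(f[:2]-r[0]).max()<.003 else r[0],yaw)
arm.movep([K[0]-.0684,K[1],.19],down(0.)); arm.sleep(.3)
for i in range(2):
    c=viewer.capture('wrist'); e=monitor.read_ee_pos(); f,n=ringfit(c,e[2]+.0025,K); off=f[:2]-e[:2]; print(e,f,n,'off',off)
    if abs(off-[.0684,.001]).max()>.006: sys.exit('check')
    t=K-off; arm.movel([t[0],t[1],.165],v=.1); arm.sleep(.2)
place(t[0],t[1],zs); save('g%d.png'%(zs*1e3),viewer.capture('wrist')['image'][20:240,200:460],2); print(monitor.read_time_s())
E
python3 go.py .5035 .279 .078
```

```text
[(array([0.5035, 0.2793]), array([0.5021, 0.279 ]), np.float64(-2.93), np.float64(33.8), np.float64(0.095), array([326., 128.]))]
[0.5035 0.2792 0.0335]
touch False [0.43738101 0.26508125 0.01143807]
gap 0.11534879105858296 60.03851652145386 [0.43730858 0.26497113 0.01158915]
[ 0.46288981 -0.03947157  0.19003286] [ 0.5305 -0.038   0.0336] 373 off [0.06761019 0.00147157]
[ 0.46401598 -0.04166329  0.16554164] [ 0.5316 -0.0404  0.0337] 373 off [0.06758402 0.00126329]
hit False [ 0.46396923 -0.04144917  0.09101686] [-0.10407606  0.38885347 -0.54366317]
37.5
```

```bash
python3 - <<'E'
from look import *
c=release(); print(ringfit(c,.092,(.5312,-.0401)), [r for r in rings(c,z=.092) if abs(r[5][0]-326)<40])
save('p2.png',c['image'][40:260,180:480],2.2)
E
python3 go.py .6561 .2029 .102
```

```text
(array([ 0.5308, -0.04  ,  0.0371]), np.int64(189)) [(array([ 0.4416, -0.0398]), array([ 0.4598, -0.04  ]), np.float64(0.0), np.float64(6.7), np.float64(0.126), array([325., 208.])), (array([ 0.5311, -0.0401]), array([ 0.5308, -0.0404]), np.float64(3.139), np.float64(31.9), np.float64(0.094), array([325., 124.]))]
[(array([0.6565, 0.2031]), array([0.6548, 0.2028]), np.float64(-3.082), np.float64(23.1), np.float64(0.096), array([325., 125.]))]
[0.6561 0.2029 0.0335]
touch False [0.58869608 0.19895179 0.0115692 ]
gap 0.11544856785661511 60.77637791633606 [0.58863966 0.19887726 0.01165901]
[ 0.46318372 -0.03958562  0.18996932] [ 0.5312 -0.0381  0.0336] 378 off [0.06801628 0.00148562]
[ 0.46362582 -0.04167542  0.16554875] [ 0.5315 -0.0404  0.0337] 377 off [0.06787418 0.00127542]
hit False [ 0.46351094 -0.04140779  0.1147115 ] [-0.25313692 -0.00259371 -0.50978872]
47.8417
```

View pics/p2.png

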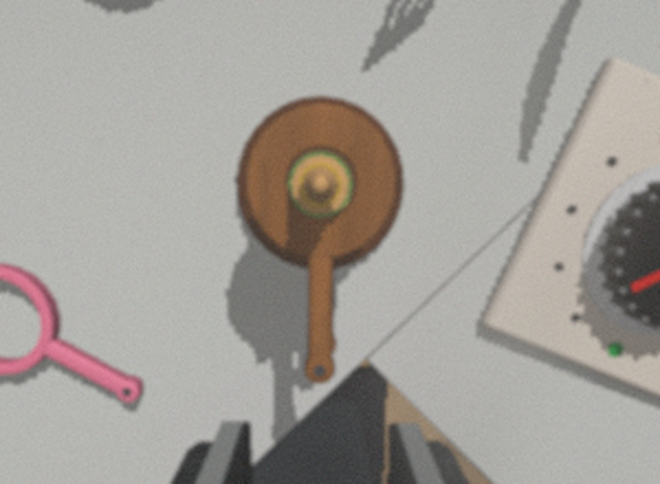

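```bash
cat > wheel.py <<'E'
from look import *
def wheelread(c,H):
    """pointer angle, world, from red pixels by ray onto z=.042 about hub H"""
    h=hsv(c); m=((h[...,0]<7)|(h[...,0]>172))&(h[...,1]>140)&(h[...,2]>70)
    v,u=np.nonzero(m); P=ray(c,np.c_[u,v],.042)[:,:2]; d=P-H; s=np.linalg.norm(d,axis=1)<.045; d=d[s]
    w=d.mean(0); return np.arctan2(w[1],w[0]),s.sum(),np.linalg.norm(d,axis=1).max()
def marks(c,H):
    h=hsv(c); out={}
    for n,mm in(('green',(h[...,0]>45)&(h[...,0]<85)&(h[...,1]>90)),('orange',(h[...,0]>4)&(h[...,0]<20)&(h[...,1]>130)&(h[...,2]>120))):
        k,l,s,ce=cv2.connectedComponentsWithStats(mm.astype(np.uint8))
        for i in range(1,k):
            P=ray(c,ce[i],.012)[0][:2]
            if s[i,4]>5 and .055<np.linalg.norm(P-H)<.075: out.setdefault(n,[]).append(P.round(4))
    return out
E
python3 - <<'E'
from wheel import *
c=release(); print(ringfit(c,.116,(.5312,-.0401)), [r for r in rings(c,z=.116) if abs(r[5][0]-326)<40])
H=np.array([.493,-.252])
c=over(H[0],H[1],np.pi/2*0,.2,name='wh'); print(marks(c,H),wheelread(c,H))
s=viewer.capture('scene')['image'][160:250,330:470]
a=cv2.resize(c['image'][40:240,220:440],None,fx=2,fy=2); b=cv2.resize(s,(int(140*400/90),400),interpolation=cv2.INTER_CUBIC)
save('r1.png',np.hstack([a,b])[:, :],.75); print(monitor.read_time_s())
E
```

```text
(array([ 0.5308, -0.0401,  0.0344]), np.int64(187)) [(array([ 0.4414, -0.0397]), array([ 0.4593, -0.0399]), np.float64(-0.004), np.float64(6.6), np.float64(0.124), array([325., 215.])), (array([ 0.5315, -0.0401]), array([ 0.5297, -0.0401]), np.float64(3.14), np.float64(11.3), np.float64(0.096), array([325., 120.]))]
{'green': [array([ 0.4315, -0.226 ])], 'orange': [array([ 0.558 , -0.2416]), array([ 0.4408, -0.2914])]} (np.float64(2.027177413252305), np.int64(164), np.float64(0.040438484348750095))
50.6833
```

View pics/r1.png

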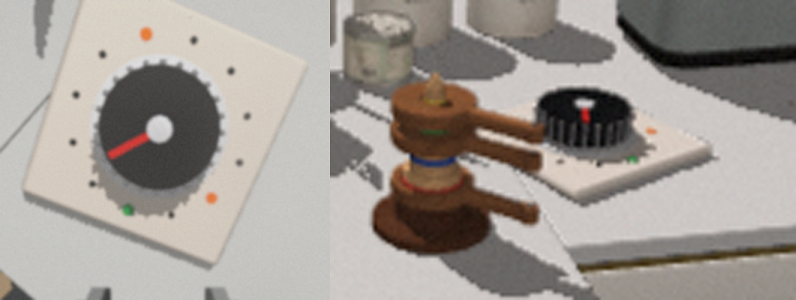

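All three rings sit on their steps. In the crop the hub is at (160,128), the red pointer tip at (110,157) and the green mark at (128,210). Now I roll the wheel with a closed fingertip under force and camera feedback.

```bash
cat > roll.py <<'E'
from wheel import *
import sys
M=np.array([[.4315,-.226],[.558,-.2416],[.4408,-.2914]]); A=np.radians([0,-150,-300])
f=lambda p:(p[:2]+.066*np.c_[np.cos(p[2]+A),np.sin(p[2]+A)]-M).ravel()
s=least_squares(f,[.493,-.252,2.7]); H=s.x[:2]; a0=s.x[2]; 
def value(c):
    a,n,_=wheelread(c,H); return (a0-a+.3)%(2*np.pi)-.3,n
def pose(phi,r,z): return [H[0]+r*np.cos(phi),H[1]+r*np.sin(phi),z]
E
cat > run1.py <<'E'
from roll import *
print(H,a0,s.cost,'value',value(np.load('wh.npy',allow_pickle=True).item()))
move_gripper(0.); phi=.4; z=.031
arm.movep(pose(phi,.095,.15),down(phi+np.pi)); arm.movel(pose(phi,.095,z),v=.1); arm.sleep(.3)
F0=monitor.read_wrist_force()
hit=arm.movel(pose(phi,.045,z),v=.02,force_limit=4)
e=monitor.read_ee_pos(); r=np.hypot(*(e[:2]-H)); F=monitor.read_wrist_force()
print(hit,e,r,F0,F); c=viewer.capture('wrist'); print(value(c)); save('roll0.png',c['image']); print(monitor.read_time_s())
E
python3 run1.py
```

```text
[ 0.49271477 -0.25075662] 2.7577443634197047 8.142951549563369e-09 value (np.float64(0.7186278785221933), np.int64(164))
True [ 0.54337496 -0.22956065  0.03091693] 0.05491560456652724 [-0.28302292 -0.66185438 -0.5401978 ] [2.69246572 1.79126653 1.88072532]
(np.float64(0.7236367326636142), np.int64(758))
57.4
```

View pics/roll0.png

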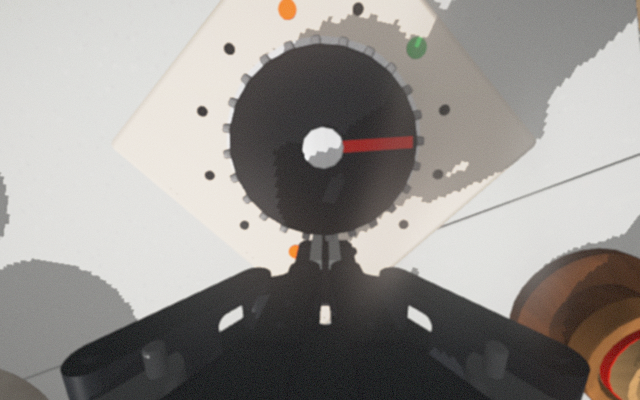

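Fingertip touches the knurl at (325,240), the pointer lies at (410,143) and the green mark at (416,47). Value reads 0.72 rad against a target of 3.665. Rolling now.

```bash
cat > run2.py <<'E'
from roll import *
F0=np.array([-0.283,-0.662]); z=.031; T=3.6652
e=monitor.read_ee_pos(); d=e[:2]-H; phi=np.arctan2(d[1],d[0]); r=np.hypot(*d)-.001; i=0
while True:
    c=viewer.capture('wrist') if i%3==0 else None
    F=(np.array(monitor.read_wrist_force())[:2]-F0); n=np.array([np.cos(phi),np.sin(phi)]); fr=F@n
    if c is not None:
        v,k=value(c); rem=T-v
        if i%6==0: print(round(phi,2),'r',round(r,4),'F',fr.round(1),'val',round(v,3),k,monitor.read_time_s())
        if rem<.02 or phi<-3.9 or fr>20: break
    r+=np.clip((fr-6.5)*.00015,-.0006,.0006); r=max(r,.049)
    phi-=min(.06,max(rem-.06*(i%3),.01)); i+=1
    arm.movel(pose(phi,r,z),v=.05,rotation=down(phi+np.pi))
print('end',phi,r,fr,v)
E
python3 run2.py
```

```text
0.4 r 0.0539 F 3.3 val 0.723 757 57.45
0.04 r 0.0529 F 6.2 val 1.085 684 59.05
-0.32 r 0.0528 F 7.6 val 1.434 533 60.65
-0.68 r 0.0532 F 5.9 val 1.784 479 62.25
-1.04 r 0.0535 F 6.7 val 2.139 793 63.85
-1.4 r 0.0541 F 6.6 val 2.501 815 65.45
-1.76 r 0.0548 F 7.3 val 2.874 818 67.05
-2.12 r 0.0556 F 6.7 val 3.267 809 68.65
-2.48 r 0.0555 F 6.6 val 3.66 805 70.25
end -2.482901265396189 0.055476946193809426 6.6102325933004 3.6602740954601933
```

Rolled in one go. I back off radially and check from above.

```bash
python3 - <<'E'
from roll import *
e=monitor.read_ee_pos(); d=e[:2]-H; phi=np.arctan2(d[1],d[0])
arm.movel(pose(phi,.1,.031),v=.05); arm.movel(pose(phi,.1,.22),v=.15)
c=over(H[0],H[1],0.,.2); print(marks(c,H),value(c)); a=c['image'][40:240,220:440]
c=over(.5312,-.0401,0.,.25); print(ringfit(c,.116,(.5312,-.0401)))
arm.movel([.42,-.12,.3]); s=viewer.capture('scene')['image'][160:250,330:470]
save('fin.png',np.hstack([cv2.resize(a,None,fx=2,fy=2),cv2.resize(s,(622,400),interpolation=cv2.INTER_CUBIC)]),.75); print(monitor.read_time_s())
E
```

```text
{'green': [array([ 0.4313, -0.2259])], 'orange': [array([ 0.5582, -0.2415]), array([ 0.4407, -0.2912])]} (np.float64(3.663741387957889), np.int64(164))
(array([ 0.5312, -0.04  ,  0.0343]), np.int64(185))
75.3417
```

View pics/fin.png

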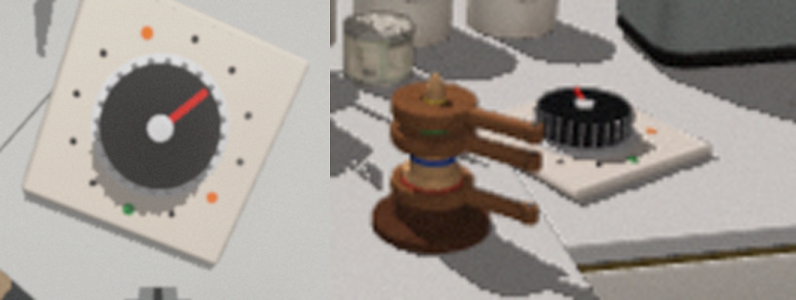

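The pointer at (207,92) aims at mark 7 (232,70), counted clockwise from green with orange mark 5 at (147,33). The rings are flat on their steps, so I hand in.

```bash
python3 -c "
from h import *
print(sign_off())"
```

```text
the job is handed in; nothing more can be done
None
```

I handed the job in with rings 4, 2 and 1 flat on their own steps of the cone and the counter's pointer at mark 7 (about 3.66 rad); I found no ring_3, and the sign-off gave no verdict.

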